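Seat the sample plate and clear its static

TASK

Lower the rectangular sample plate gently (do not drop it) over the two locating pins of the measuring stage until it lies flush on the stage, and let go of it; either way round will do. Then clear its static: squeeze the trigger of the bench-mounted ionising air gun fully, keep it squeezed for about half a second, and release it. Leave the round holder and the bottle where they stand.

Things in the scene. Friction and masses are not known exactly. Their poses are not given: they have to be found in the camera images.
- sample_plate: Loose rectangular aluminium plate, 110 (x) by 140 (y) by 8 mm thick, about 0.4 kg, lying on the bench. Origin: centre of its underside; z up. Two through holes of 15 mm diameter at x = 0, y = +50 and -50 mm. A thin glass slide with two small clips (to 3 mm above the plate) lies on either side of a grip bar on its top.
- plate_grip (a point): Centre of the grip bar that stands in the middle of the sample plate, 26 mm above the plate's underside. The bar is 18 mm thick (x), 50 mm long (y) and rises 36 mm above the plate: pinch it across its thickness, closing along x. Axes as the plate's.
- stage_top (a point): Centre of the flat top of the fixed measuring stage, a dark metal block 100 (x) by 130 (y) mm, its top 90 mm above the bench; z up. Two steel pins, 12 mm diameter, at x = 0, y = +50 and -50 mm here, rise 22 mm, the upper 10 mm tapering to 4 mm. The seated plate has its origin here, its y along this y or against it. A camera 125 mm high stands 155 to 275 mm away along +x.
- squeeze (a point): Point to squeeze on the fixed ionising air gun, 60 mm above the bench, midway between the back of its handle and the front of its trigger. z up, handle and trigger along x. Close two fingers along y about this point, from above: 50 mm across at rest, 38 mm fully squeezed (the trigger comes in 12 mm from +y, the handle is fixed). Open bench below it for x below +25 mm.
- air_gun: Grey pistol fixed lying on its side on a dark base. Origin on the bench 60 mm below squeeze, same axes. Handle: x -52 to +52, y -25 to +1, z 45 to 75 mm. Trigger beside it: x -15 to +47, y +17 to +25, z 48 to 72 mm, hinged at x = +47. Barrel: x +49 to +91, y -30 to +70, top at z 77 mm; nozzle along +y to y = +112 mm.
- trigger (a joint): Angle of the gun's trigger: 0 rad released, 0.25 rad fully squeezed against its stop. A spring returns it; it takes about 4 N at the squeeze point to start it and 8 N to squeeze it fully.
- round_holder: Loose bystander: round aluminium plate of 100 mm diameter, 8 mm thick, without holes, with a round knob 24 mm across and 30 mm high. Origin: centre of its underside. It may stand where the sample plate could have been.
- bottle: Loose bystander: glass bottle with cap, 60 mm diameter, 140 mm high. Origin: centre of its base.
There are look-alikes about, which are no part of the job. What is shaped like the sample_plate but pink is not meant.

How it is judged:
On the way, in this order (a step that is already met when the one before it is completed fails the run):
1. the sample plate lies flush on the stage over both pins, released (horizontal distance between sample_plate and stage_top below 0.005 m and z of sample_plate in the frame of stage_top between -0.003 and 0.003 m and angle between the y axis of sample_plate and the y axis of stage_top, either way round below 0.07 rad and angle between sample_plate's own z axis and vertical below 0.03 rad and contact force between the fingers and sample_plate below 0.1 N and linear speed of sample_plate below 0.02 m/s), for 0.2 s.
2. then the trigger is squeezed (beyond 0.19 rad) for 0.25 s (value of joint trigger above 0.19 rad and horizontal distance between sample_plate and stage_top below 0.005 m and z of sample_plate in the frame of stage_top between -0.003 and 0.003 m and angle between the y axis of sample_plate and the y axis of stage_top, either way round below 0.07 rad and angle between sample_plate's own z axis and vertical below 0.03 rad), for 0.25 s.
At the end, for the whole second after the job is handed in: The sample plate rests on the stage over both pins, its underside within 3 mm of the stage's top, its centre within 5 mm, in line within 0.07 rad either way round, level within 0.03 rad, released and at rest; the trigger has been squeezed after that and is released (below 0.04 rad) (all of step 1 and value of joint trigger below 0.04 rad); the robot touches nothing.
It fails at once if the plate is dropped onto the stage (faster than 0.5 m/s within 40 mm above its top face) (horizontal distance between sample_plate and stage_top below 0.06 m and z of sample_plate in the frame of stage_top below 0.04 m and linear speed of sample_plate above 0.5 m/s).
It fails at once if the round holder or the bottle is moved by more than 30 mm (distance of any of round_holder, bottle from where it was at the start of the episode above 0.03 m).
It also fails if it takes over 51 s, if anything falls off the work surface, if the arm or the gripper's body presses on something with over 40 N, if the wrist force passes 120 N, or if a joint passes its speed limit or range.

ROBOT

A 6-joint arm with a two-finger parallel gripper is mounted at the origin on the work surface. World frame = base frame: x ahead of the robot, y to its left, z up, the work surface at z = 0. Lengths are in m, angles in rad, forces in N, time in s.
With the tool pointing down it reaches from about 0.425 to 0.95 m from the base axis. Payload 3.5 kg.
Tool frame: the origin (TCP) lies on the mounting face of the last link; the fingertips stand 173 mm ahead of it and the grasp point (between the pads) lies 155 mm ahead of it; z points along the fingers, x is the direction in which the jaws open and shut, and the axes are right-handed (so a half turn about z gives the same grasp; the last joint's range is limited). The gripper opens to 85 mm and grips with 20 to 120 N. Pads are 22 mm wide; open, the fingers measure 114 mm over their backs; the gripper's body (76 mm by 85 mm) begins 54 mm behind the grasp point. The pads swing forward as they close: fully open they stand 13 mm farther back than shut.
Start: joints at [1.032, 0.286, 1.577, -0, 1.279, -0.15], TCP at [0.256, 0.625, 0.405] pointing down, gripper open.
Joint ranges: [-2.77, 2.77], [-0.9, 2.22], [0.21, 2.48], [-1.53, 4.67], [0.24, 2.81], [-2.84, 2.84]. Speed limits (rad/s): [2.79, 2.79, 3.14, 3.14, 3.14, 3.14].

INTERFACE

Orientations are given as a unit quaternion [x, y, z, w].
In Python, from plant import get_state, read_camera, sign_off gives the robot as it stands.
- The arm moves only by the shell command python3 -m jog 'ROWS' [FORCE]. ROWS is JSON, a list of rows, each an object of numbers: "grip": the closure, from 0 (fully open) to 1 (shut); "x", "y", "z": the shift along the tool's x, y, z in mm; "rx", "ry", "rz": the turn, a rotation vector about the tool's x, y, z in degrees. A call has 1 to 8 rows; each row shifts and turns the commanded pose from where the row before left it, along the tool's axes as they then stand; what a row does not reach is not made up. A row lasts 1/12 s, in which the tool goes at most 41.7 mm and 7.16 degrees, less where a joint would pass 70% of its speed; a pose out of reach is approached as far as the arm can. A call with a gripper value outside its range is refused whole. The fingers move at their own pace and stop on an object; FORCE is the grip in N (left out, the last holds). Time passes only in rows, so rows that do not move let the fingers close. It gives the time, the measured TCP pose, the force and the opening at its end, in the units of the state.
- get_state(): the state, without advancing time (a new reading comes with each control period).
- read_camera(name): name is "side" or "top"; returns a dict with "frame" (420x560x3 uint8, red, green, blue), "intrinsics" (3x3 intrinsics, pixels), "k1" (the pictures are not rectified: a ray, as slopes to the right and down, at radius r is drawn at 1 + k1 r^2 times it, then the intrinsics apply), "R" (3x3) and "t" (3): a world point X has camera coordinates R X + t. Camera axes: x right, y down, z forward; pixel columns grow to the right and rows downward; lengths in m; the calibration is good to about 2 mm. A picture is of the moment at which its call begins. There is no depth.
- sign_off(): hands the job in, once; it reports no verdict.
The state is a dict: "time": time; "qpos": joint angles; "dq": joint speeds; "joint_efforts": joint torques, N m; "eef_pos": TCP position; "tcp_rot": TCP orientation; "contact_force": force on the tool from outside, world axes, zero at the start; "wrist_torque": the same for the moment, N m; "opening": opening from 0.0 (shut) to 1.0 (fully open).
Only numpy, scipy, OpenCV 4.12 (cv2) and the standard library are available. Lean on these libraries where they do the work, as an engineer would, in place of code of your own. Each camera call takes 0.05 s, during which the arm holds its last target.

## Working session

There is one attempt and no reset: what is moved stays moved. The work goes in short steps, Python scripts to look and compute and a shell command to move; the robot and the scene stay as the last step left them, time stands still between calls to the robot, and variables do not carry over. Pictures are saved under pics/ and viewed, and the job is handed in when it is done.

```bash
mkdir -p pics; ls
python3 - <<'E'
from plant import *
import cv2,json
import numpy as np
print(get_state())
for n in("side","top"):
    c=read_camera(n); cv2.imwrite(f"pics/{n}0.png",c["frame"][:,:,::-1]); print(n,c["intrinsics"],c["k1"],c["R"],c["t"])
E
```

```text
pics
{'time': 0.0, 'qpos': array([ 1.03201913e+00,  2.87163743e-01,  1.57821924e+00,  1.70540780e-05,
        1.27860068e+00, -1.50005360e-01]), 'dq': array([ 1.04508874e-03, -1.51077258e-03,  1.08864046e-03,  6.77759184e-04,
       -1.63059272e-03,  8.46112218e-05]), 'joint_efforts': array([ 3.07932896e-04, -4.05995286e+01, -2.92619312e+01, -1.85819331e-04,
        5.89569536e-03,  6.81785167e-06]), 'eef_pos': array([0.25569746, 0.6244085 , 0.4033251 ]), 'tcp_rot': array([ 8.30377861e-01,  5.57199406e-01, -1.08460664e-03,  5.02920152e-04]), 'contact_force': array([-0.043653  ,  0.81221035,  0.0417539 ]), 'wrist_torque': array([ 0.04588262, -0.05081173,  0.0001615 ]), 'opening': 0.9984880586453336}
side [[496.74521201   0.         280.72678086]
 [  0.         496.74521201 208.19551258]
 [  0.           0.           1.        ]] -0.03362156484675484 [[ 0.97679818 -0.21350075  0.01681519]
 [-0.09642936 -0.50856589 -0.85560628]
 [ 0.19122422  0.83413318 -0.51735398]] [-0.45062458  0.09891368  1.44332955]
top [[476.55628157   0.         289.06827002]
 [  0.         476.55628157 209.15258872]
 [  0.           0.           1.        ]] -0.02079699499584248 [[ 1.31209363e-02 -9.99913916e-01  2.50674913e-05]
 [-9.78460308e-01 -1.28445859e-02 -2.06035053e-01]
 [ 2.06017638e-01  2.67884526e-03 -9.78544611e-01]] [-0.03528356  0.47265775  1.31815772]
```

View pics/side0.png

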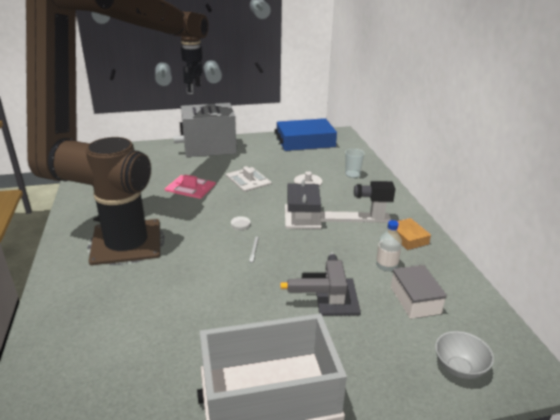

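View pics/top0.png

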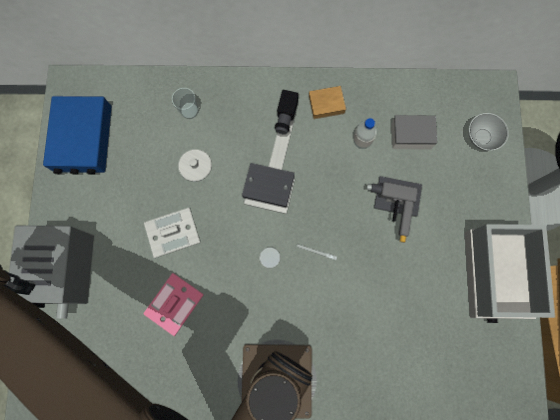

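```bash
cat > h.py <<'E'
import numpy as np, cv2
from plant import *
def ray(c,u,v):
    K=c["intrinsics"];k=c["k1"]
    xd=np.array([(u-K[0,2])/K[0,0],(v-K[1,2])/K[1,1]]);x=xd.copy()
    for _ in range(20): x=xd/(1+k*(x@x))
    R=np.array(c["R"]);t=np.array(c["t"])
    return -R.T@t, R.T@np.array([x[0],x[1],1])
def onz(c,u,v,z):
    o,d=ray(c,u,v); return o+d*(z-o[2])/d[2]
def proj(c,X):
    K=c["intrinsics"];p=np.array(c["R"])@np.asarray(X,float)+c["t"];x=p[:2]/p[2];x=x*(1+c["k1"]*(x@x))
    return x*K[0,0]+[K[0,2],K[1,2]]
def tri(c1,p1,c2,p2):
    A=[];b=[]
    o1,d1=ray(c1,*p1);o2,d2=ray(c2,*p2)
    s=np.linalg.lstsq(np.c_[d1,-d2],o2-o1,rcond=None)[0]
    a=o1+d1*s[0];e=o2+d2*s[1]
    return (a+e)/2,np.linalg.norm(a-e)
def crop(c,x0,y0,w,h,s,name):
    im=c["frame"][y0:y0+h,x0:x0+w,::-1]
    cv2.imwrite("pics/"+name,cv2.resize(im,None,fx=s,fy=s,interpolation=cv2.INTER_CUBIC))
E
python3 - <<'E'
from h import *
t=read_camera("top");s=read_camera("side")
crop(t,135,195,100,70,6,"a_plate.png")
crop(t,230,80,80,140,4,"a_stage.png")
crop(t,355,165,80,85,6,"a_gun.png")
crop(s,215,160,140,80,5,"a_side.png")
crop(s,270,250,100,70,6,"a_sgun.png")
E
```

```text
(no output)
```

View pics/a_plate.png

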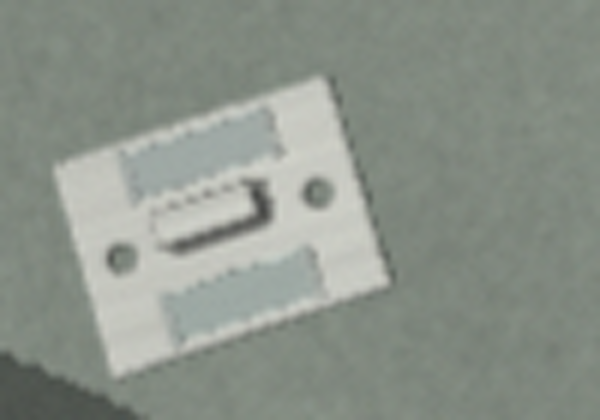

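View pics/a_stage.png

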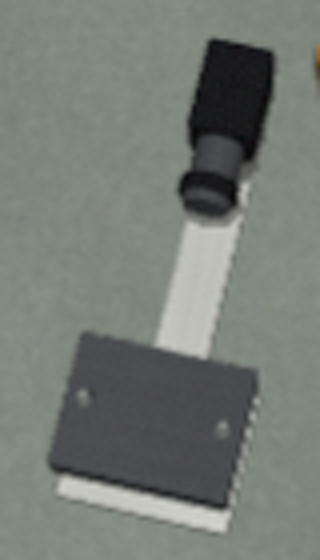

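View pics/a_gun.png

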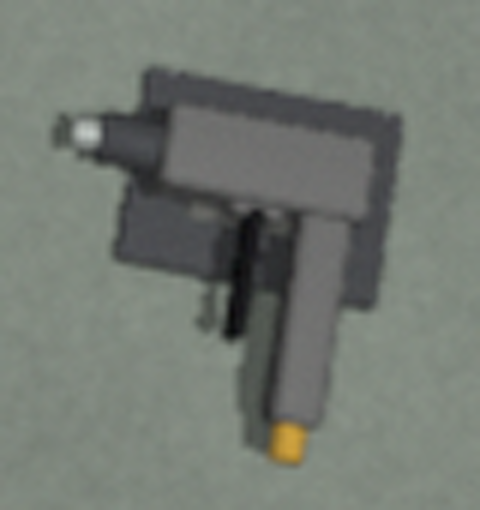

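View pics/a_side.png

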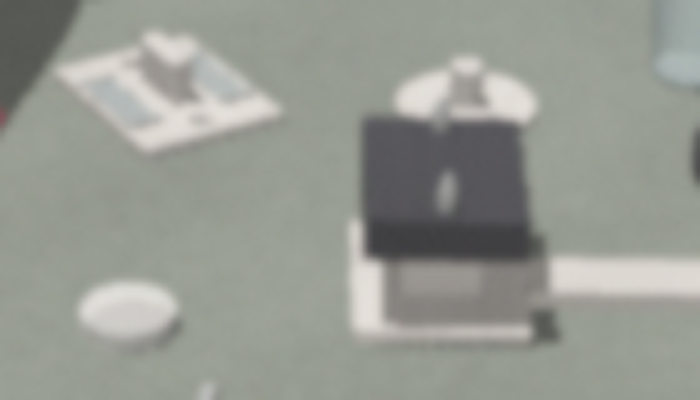

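View pics/a_sgun.png

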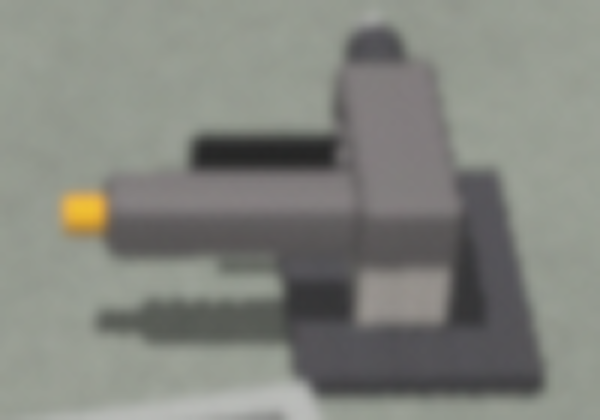

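Candidates for the sample plate in the top view: the white rectangular plate with bar and two holes (172,232), the pink one (173,304, excluded), the round holder (195,165) and a white disc (270,258). The crop shows the white one has two holes, slides and a bar, so I choose it.

Run:
```python
from h import *
t=read_camera("top");s=read_camera("side")
f=t["frame"];hsv=cv2.cvtColor(f,cv2.COLOR_RGB2HSV)
def sub(mask,x0,y0,w,h):
    m=np.zeros_like(mask);m[y0:y0+h,x0:x0+w]=mask[y0:y0+h,x0:x0+w];return m
def rect(m,z):
    cs,_=cv2.findContours(m,cv2.RETR_EXTERNAL,cv2.CHAIN_APPROX_NONE);c=max(cs,key=cv2.contourArea)
    c=cv2.convexHull(c)
    P=np.array([onz(t,*p[0],z)[:2] for p in c.astype(float)])*1000
    r=cv2.minAreaRect(P.astype(np.float32)); return cv2.contourArea(c),r,cv2.boxPoints(r)
m=sub((f.min(2)>165).astype(np.uint8)*255,138,200,70,62)
print("plate",rect(m,.008))
m=sub((f.max(2)<95).astype(np.uint8)*255,240,160,56,48)
print("stage",rect(m,.09))
# holes / pins from crop clicks
cr=lambda x0,y0,s,u,v:((u+.5)/s+x0-.5,(v+.5)/s+y0-.5)
for nm,(x0,y0,sc),pts,z in [("holes",(135,195,6),[(122,258),(318,192)],.006),
  ("bar top",(135,195,6),[(205,215)],.044),
  ("pins",(230,80,4),[(83,396),(222,428)],.108),
  ("stage corners",(230,80,4),[(82,332),(258,372),(228,507),(49,467)],.09),
  ("handle top",(355,165,6),[(303,215),(347,220),(319,424),(273,417)],.075),
  ("barrel top",(355,165,6),[(172,103),(374,142),(360,219),(162,180)],.077),
  ("trigger top",(355,165,6),[(243,338),(226,336),(262,212),(243,208)],.072)]:
    for p in pts:
        print(nm,cr(x0,y0,sc,*p),(onz(t,*cr(x0,y0,sc,*p),z)*1000).round(1))
for c in [(82,332)]: pass
# pins via two views
for pt,ps in [((222,428),(449,175)),((83,396),(442,105))]:
    print("pin tri",tri(t,cr(230,80,4,*pt),s,cr(215,160,5,*ps)))
# side stage corners
for p in [(362,118),(520,123),(529,222),(367,222)]:
    print("side stage",(onz(s,*cr(215,160,5,*p),.09)*1000).round(1))
for p in [(362+0,)]: pass
for p in [(150,33),(190,40),(195,98),(140,60)]:
    print("side bar",cr(215,160,5,*p))
```

```text
plate (1713.5, ((408.82269287109375, 315.4461669921875), (108.20885467529297, 138.763916015625), 19.976852416992188), array([[334.27002, 362.16922],
       [381.67737, 231.7546 ],
       [483.37537, 268.7231 ],
       [435.96802, 399.13776]], dtype=float32))
stage (1610.5, ((534.4705810546875, 31.574981689453125), (129.32725524902344, 103.119873046875), 77.47483825683594), array([[470.11423 , -20.367992],
       [570.77997 , -42.731426],
       [598.8269  ,  83.51796 ],
       [498.1612  , 105.88139 ]], dtype=float32))
holes (154.91666666666666, 237.58333333333334) [391.9 363.    6. ]
holes (187.58333333333334, 226.58333333333334) [425.9 268.9   6. ]
bar top (168.75, 230.41666666666666) [407.6 313.9  44. ]
pins (250.375, 178.625) [546.1  79.5 108. ]
pins (285.125, 186.625) [524.3 -17.5 108. ]
stage corners (250.125, 162.625) [598.1  83.2  90. ]
stage corners (294.125, 172.625) [570.2 -42.1  90. ]
stage corners (286.625, 206.375) [472.3 -22.3  90. ]
stage corners (241.875, 196.375) [499.3 103.3  90. ]
handle top (405.0833333333333, 200.41666666666666) [ 497.2 -356.9   75. ]
handle top
[... 403 characters left out ...]
3333333334) [ 512.8 -290.4   77. ]
trigger top (395.0833333333333, 220.91666666666666) [ 438.4 -327.3   72. ]
trigger top (392.25, 220.58333333333334) [ 439.3 -319.4   72. ]
trigger top (398.25, 199.91666666666666) [ 499.1 -338.3   72. ]
trigger top (395.0833333333333, 199.25) [ 500.9 -329.4   72. ]
pin tri (array([ 0.52510569, -0.01780909,  0.11344717]), np.float64(0.004247015274768357))
pin tri (array([0.54729718, 0.07942656, 0.10760783]), np.float64(0.0022032406921224444))
side stage [502.9 104.   90. ]
side stage [600.2  79.2  90. ]
side stage [571.2 -40.8  90. ]
side stage [476.8 -22.9  90. ]
side bar (244.6, 166.2)
side bar (252.6, 167.6)
side bar (253.6, 179.2)
side bar (242.6, 171.6)
```

```bash
cat >> h.py <<'E'
from scipy.spatial.transform import Rotation as Ro
def need(x,y,z,yaw):
    """shift in tool axes (mm) from measured grasp point to world (m) & remaining yaw as tool rz deg; after yawing in place"""
    s=get_state();R=Ro.from_quat(s["tcp_rot"]);M=R.as_matrix();g=s["eef_pos"]+M[:,2]*.155
    cur=np.degrees(np.arctan2(M[1,0],M[0,0]));rz=-((yaw-cur+180)%360-180)
    T=Ro.from_euler("z",yaw,degrees=True).as_matrix()@np.diag([1,-1,-1.])
    d=np.array([x,y,z])-g
    print("t",round(s["time"],2),"grasp",(g*1000).round(1),"yaw",cur.round(2),"tilt",np.degrees(M[:2,2]).round(2),"q6",s["qpos"][5].round(2),"open",round(s["opening"],3),"F",s["contact_force"].round(1))
    print("rotvec to target deg (tool)",np.degrees((R.inv()*Ro.from_matrix(T)).as_rotvec()).round(2),"shift now axes",(M.T@d*1000).round(1),"shift after yaw",(T.T@d*1000).round(1))
E
python3 -m jog '[{"rz":7,"grip":0},{"rz":7},{"rz":7},{"rz":7},{"rz":7},{"rz":7},{"rz":5.7},{"x":0}]' 
python3 -c "
from h import *
need(.4088,.3156,.10,20)"
```

```text
t 0.3 grasp [255.7 624.5 249.2] yaw 67.73 tilt [-0.03 -0.04] q6 -0.15 open 1.0 F [0.  0.2 1. ]
rotvec to target deg (tool) [1.000e-02 5.000e-02 4.773e+01] shift now axes [-227.7  258.7  149.4] shift after yaw [ 38.2 342.6 149.2]$[0]: bad value
```

```bash
python3 -m jog '[{"grip":0.0,"x":0.0,"y":0.0,"z":0.0,"rx":0.0,"ry":0.0,"rz":7.0}]'; python3 -m jog --help; ls; python3 -c "
from h import *
need(.4088,.3156,.10,20)"
```

```text
time: 0.38
eef_pos: [0.2558, 0.6246, 0.4045]
tcp_rot: [0.863, 0.505, -0.0, 0.0]
contact_force: [-0.1, -0.4, -0.1]
opening: 1.001
h.py
pics
t 0.38 grasp [255.8 624.5 249.5] yaw 60.63 tilt [-0.01 -0.02] q6 -0.03 open 1.001 F [-0.1 -0.4 -0.1]
rotvec to target deg (tool) [1.000e-02 2.000e-02 4.063e+01] shift now axes [-194.1  284.9  149.6] shift after yaw [ 38.1 342.6 149.5]invalid input: not JSON, or not a number
```

```bash
python3 -m jog '[{"grip":0,"rz":7},{"grip":0,"rz":7},{"grip":0,"rz":7},{"grip":0,"rz":7},{"grip":0,"rz":7},{"grip":0,"rz":5.6}]'
```

```text
$[0]: bad value
```

```bash
python3 -m jog '[{"grip":0,"x":0,"y":0,"z":0,"rx":0,"ry":0,"rz":7},{"grip":0,"x":0,"y":0,"z":0,"rx":0,"ry":0,"rz":7},{"grip":0,"x":0,"y":0,"z":0,"rx":0,"ry":0,"rz":7},{"grip":0,"x":0,"y":0,"z":0,"rx":0,"ry":0,"rz":7},{"grip":0,"x":0,"y":0,"z":0,"rx":0,"ry":0,"rz":7},{"grip":0,"x":0,"y":0,"z":0,"rx":0,"ry":0,"rz":5.6}]'; python3 -c "
from h import *
need(.4088,.3156,.10,20)"
```

```text
time: 0.88
eef_pos: [0.2558, 0.6246, 0.4046]
tcp_rot: [0.985, 0.172, -0.0, 0.0]
contact_force: [0.7, 0.9, 0.5]
opening: 0.997
t 0.88 grasp [255.8 624.6 249.6] yaw 19.8 tilt [-0.01 -0.01] q6 0.69 open 0.997 F [0.7 0.9 0.5]
rotvec to target deg (tool) [ 0.01  0.01 -0.2 ] shift now axes [ 39.3 342.5 149.6] shift after yaw [ 38.1 342.7 149.6]
```

```bash
python3 -m jog '[{"grip":0,"x":5,"y":38,"z":5,"rx":0,"ry":0,"rz":-0.2},{"grip":0,"x":5,"y":38,"z":5,"rx":0,"ry":0,"rz":0},{"grip":0,"x":5,"y":38,"z":5,"rx":0,"ry":0,"rz":0},{"grip":0,"x":5,"y":38,"z":5,"rx":0,"ry":0,"rz":0},{"grip":0,"x":5,"y":38,"z":5,"rx":0,"ry":0,"rz":0},{"grip":0,"x":5,"y":38,"z":5,"rx":0,"ry":0,"rz":0},{"grip":0,"x":5,"y":38,"z":5,"rx":0,"ry":0,"rz":0},{"grip":0,"x":5,"y":38,"z":5,"rx":0,"ry":0,"rz":0}]'; python3 -c "
from h import *
need(.4088,.3156,.034,20)"
```

```text
time: 1.55
eef_pos: [0.3992, 0.3517, 0.3647]
tcp_rot: [0.984, 0.177, 0.0, -0.0]
contact_force: [1.2, 0.1, -0.5]
opening: 0.999
t 1.55 grasp [399.3 351.7 209.7] yaw 20.34 tilt [0.03 0.02] q6 0.18 open 0.999 F [ 1.2  0.1 -0.5]
rotvec to target deg (tool) [-0.   -0.03  0.34] shift now axes [ -3.7  37.2 175.7] shift after yaw [ -3.4  37.2 175.7]
```

```bash
python3 -m jog '[{"grip":0,"x":-3.4,"y":37,"z":0,"rx":0,"ry":0,"rz":0.2},{"grip":0,"x":0,"y":0,"z":36,"rx":0,"ry":0,"rz":0},{"grip":0,"x":0,"y":0,"z":36,"rx":0,"ry":0,"rz":0},{"grip":0,"x":0,"y":0,"z":0,"rx":0,"ry":0,"rz":0},{"grip":0,"x":0,"y":0,"z":0,"rx":0,"ry":0,"rz":0}]'
python3 - <<'E'
from h import *
need(.4088,.3156,.034,20)
t=read_camera("top");s=read_camera("side")
crop(t,115,185,120,90,5,"b_top.png");crop(s,190,110,130,100,5,"b_side.png")
E
```

```text
time: 1.97
eef_pos: [0.4078, 0.317, 0.291]
tcp_rot: [0.985, 0.175, -0.003, 0.001]
contact_force: [-0.6, 0.5, 1.2]
opening: 0.998
t 1.97 grasp [407.1 316.6 136. ] yaw 20.1 tilt [-0.28 -0.14] q6 0.11 open 0.998 F [-0.6  0.5  1.2]
rotvec to target deg (tool) [0.03 0.31 0.1 ] shift now axes [  1.8   1.5 102. ] shift after yaw [  1.3   1.6 102. ]
```

View pics/b_top.png

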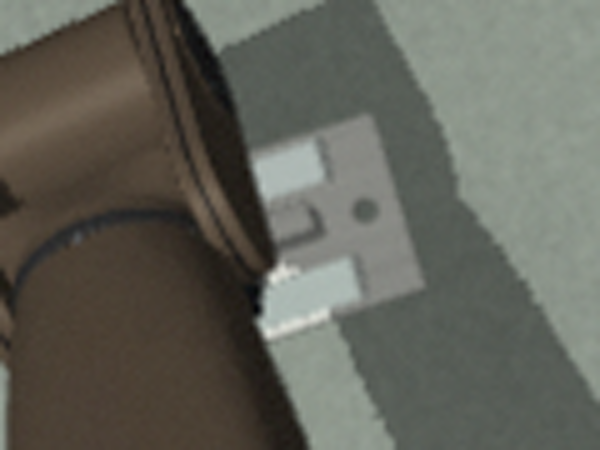

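View pics/b_side.png

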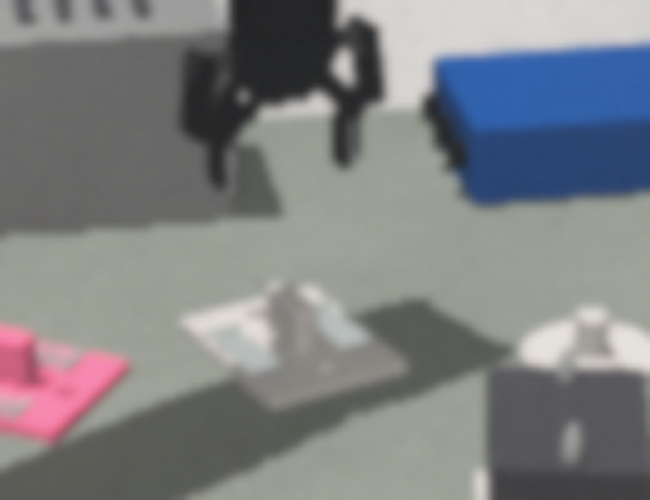

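The top crop shows the arm over the plate (right hole near (188,227) full frame). The side crop shows the open fingers straddling the bar at (248,170) full frame. Descending.

```bash
python3 -m jog '[{"grip":0,"x":1,"y":-1,"z":25,"rx":0,"ry":0.2,"rz":0.1},{"grip":0,"x":0,"y":0,"z":25,"rx":0,"ry":0,"rz":0},{"grip":0,"x":0,"y":0,"z":25,"rx":0,"ry":0,"rz":0},{"grip":0,"x":0,"y":0,"z":15,"rx":0,"ry":0,"rz":0},{"grip":0,"x":0,"y":0,"z":11,"rx":0,"ry":0,"rz":0},{"grip":0,"x":0,"y":0,"z":0,"rx":0,"ry":0,"rz":0},{"grip":0,"x":0,"y":0,"z":0,"rx":0,"ry":0,"rz":0}]'
python3 - <<'E'
from h import *
need(.4088,.3156,.034,20)
s=read_camera("side");crop(s,190,110,130,100,5,"c_side.png")
E
```

```text
time: 2.65
eef_pos: [0.41, 0.3196, 0.1931]
tcp_rot: [0.985, 0.174, 0.003, -0.001]
contact_force: [-0.9, 0.2, 0.6]
opening: 0.999
t 2.65 grasp [410.8 320.   38.1] yaw 20.06 tilt [0.3  0.12] q6 0.12 open 0.999 F [-0.9  0.2  0.6]
rotvec to target deg (tool) [-0.01 -0.32  0.06] shift now axes [-3.4  3.4  4.1] shift after yaw [-3.4  3.4  4.1]
```

View pics/c_side.png

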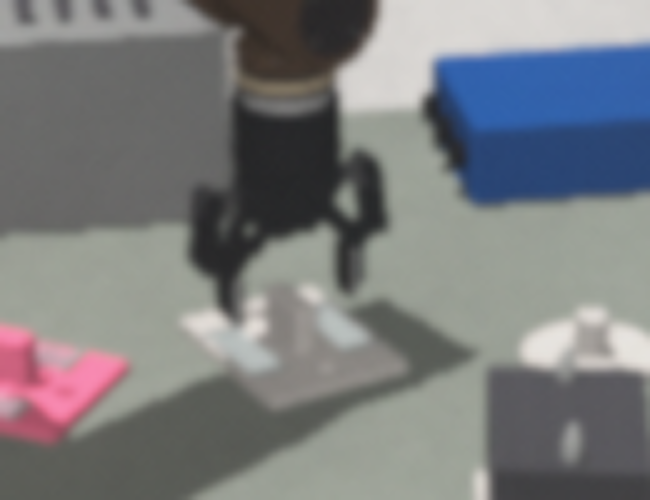

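```bash
python3 -m jog '[{"grip":0,"x":-2.5,"y":2.5,"z":3,"rx":0,"ry":-0.2,"rz":0},{"grip":0,"x":0,"y":0,"z":0,"rx":0,"ry":0,"rz":0},{"grip":0,"x":0,"y":0,"z":0,"rx":0,"ry":0,"rz":0}]'
python3 - <<'E'
from h import *
need(.4088,.3156,.034,20)
E
```

```text
time: 2.95
eef_pos: [0.408, 0.3157, 0.1895]
tcp_rot: [0.985, 0.174, 0.001, -0.0]
contact_force: [1.0, -0.3, 1.1]
opening: 0.997
t 2.95 grasp [408.2 315.8  34.5] yaw 20.02 tilt [0.06 0.03] q6 0.11 open 0.997 F [ 1.  -0.3  1.1]
rotvec to target deg (tool) [-0.01 -0.07  0.02] shift now axes [0.5 0.4 0.5] shift after yaw [0.5 0.4 0.5]
```

```bash
python3 -m jog '[{"grip":1,"x":0,"y":0,"z":0,"rx":0,"ry":0,"rz":0},{"grip":1,"x":0,"y":0,"z":0,"rx":0,"ry":0,"rz":0},{"grip":1,"x":0,"y":0,"z":0,"rx":0,"ry":0,"rz":0},{"grip":1,"x":0,"y":0,"z":0,"rx":0,"ry":0,"rz":0},{"grip":1,"x":0,"y":0,"z":0,"rx":0,"ry":0,"rz":0},{"grip":1,"x":0,"y":0,"z":0,"rx":0,"ry":0,"rz":0},{"grip":1,"x":0,"y":0,"z":0,"rx":0,"ry":0,"rz":0},{"grip":1,"x":0,"y":0,"z":0,"rx":0,"ry":0,"rz":0}]' 60
python3 - <<'E'
from h import *
need(.4088,.3156,.034,20)
s=read_camera("side");crop(s,190,110,130,100,5,"d_side.png")
E
```

```text
time: 3.62
eef_pos: [0.4083, 0.3159, 0.1891]
tcp_rot: [0.985, 0.174, 0.001, -0.0]
contact_force: [0.5, 0.4, 1.1]
opening: 0.2
t 3.62 grasp [408.5 316.   34.1] yaw 20.02 tilt [0.08 0.04] q6 0.11 open 0.2 F [0.5 0.4 1.1]
rotvec to target deg (tool) [-0.01 -0.09  0.02] shift now axes [0.2 0.5 0.1] shift after yaw [0.2 0.5 0.1]
```

View pics/d_side.png

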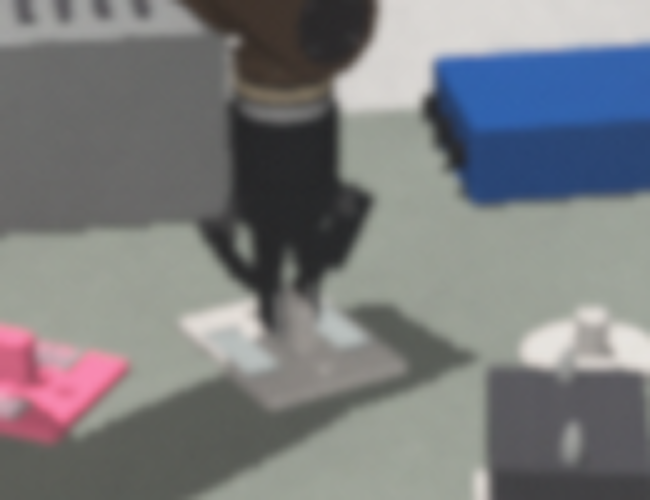

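Bar gripped (opening 0.2 ≈ 17 mm). Lifting and turning.

```bash
python3 -m jog '[{"grip":1,"x":0,"y":0,"z":-10,"rx":0,"ry":0,"rz":0},{"grip":1,"x":0,"y":0,"z":-20,"rx":0,"ry":0,"rz":0},{"grip":1,"x":0,"y":0,"z":-30,"rx":0,"ry":0,"rz":0},{"grip":1,"x":0,"y":0,"z":-30,"rx":0,"ry":0,"rz":0},{"grip":1,"x":0,"y":0,"z":-30,"rx":0,"ry":0,"rz":0},{"grip":1,"x":0,"y":0,"z":-30,"rx":0,"ry":0,"rz":0},{"grip":1,"x":0,"y":0,"z":-10,"rx":0,"ry":0,"rz":4},{"grip":1,"x":0,"y":0,"z":0,"rx":0,"ry":0,"rz":5}]' 
python3 -m jog '[{"grip":1,"x":0,"y":0,"z":0,"rx":0,"ry":0,"rz":6},{"grip":1,"x":0,"y":0,"z":0,"rx":0,"ry":0,"rz":6},{"grip":1,"x":0,"y":0,"z":0,"rx":0,"ry":0,"rz":6},{"grip":1,"x":0,"y":0,"z":0,"rx":0,"ry":0,"rz":5.6},{"grip":1,"x":0,"y":0,"z":0,"rx":0,"ry":0,"rz":0}]'
python3 - <<'E'
from h import *
need(.536,.031,.204,-12.6)
s=read_camera("side");crop(s,180,60,160,120,5,"e_side.png")
E
```

```text
time: 4.33
eef_pos: [0.408, 0.3159, 0.3526]
tcp_rot: [0.996, 0.094, 0.003, -0.001]
contact_force: [-0.6, 0.2, -3.6]
opening: 0.2
time: 4.75
eef_pos: [0.407, 0.3153, 0.3477]
tcp_rot: [0.994, -0.11, -0.001, 0.001]
contact_force: [-0.0, -0.7, -3.7]
opening: 0.198
t 4.75 grasp [406.5 315.1 192.7] yaw -12.67 tilt [-0.18 -0.08] q6 0.68 open 0.198 F [-0.  -0.7 -3.7]
rotvec to target deg (tool) [ 0.12  0.15 -0.07] shift now axes [188.6 248.8 -11.3] shift after yaw [188.3 249.  -11.3]
```

View pics/e_side.png

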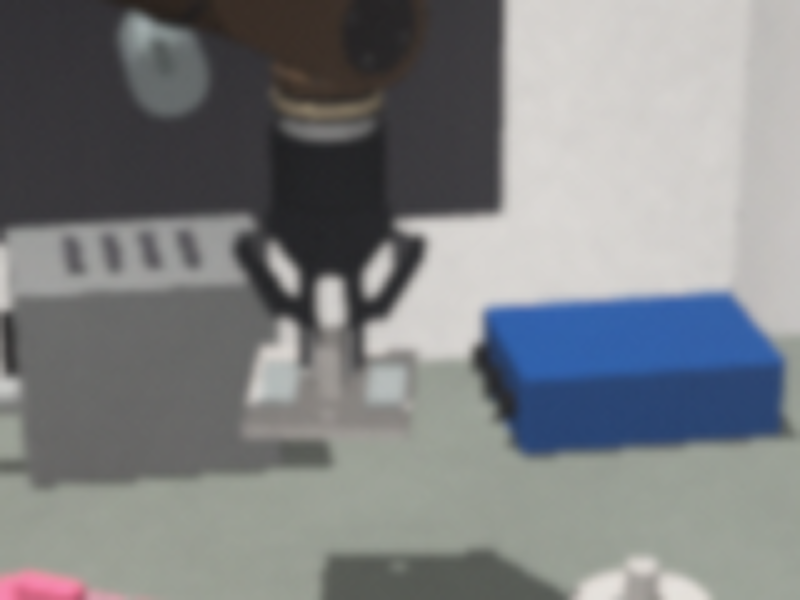

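```bash
python3 -m jog '[{"grip":1,"x":10,"y":13,"z":-5,"rx":0,"ry":0,"rz":0},{"grip":1,"x":20,"y":27,"z":-5,"rx":0,"ry":0,"rz":0},{"grip":1,"x":22,"y":29,"z":0,"rx":0,"ry":0,"rz":0},{"grip":1,"x":22,"y":29,"z":0,"rx":0,"ry":0,"rz":0},{"grip":1,"x":22,"y":29,"z":0,"rx":0,"ry":0,"rz":0},{"grip":1,"x":22,"y":29,"z":0,"rx":0,"ry":0,"rz":0},{"grip":1,"x":22,"y":29,"z":0,"rx":0,"ry":0,"rz":0},{"grip":1,"x":20,"y":27,"z":0,"rx":0,"ry":0,"rz":0}]' 
python3 -m jog '[{"grip":1,"x":18,"y":22,"z":0,"rx":0,"ry":0,"rz":0},{"grip":1,"x":8,"y":11,"z":0,"rx":0,"ry":0,"rz":0},{"grip":1,"x":2,"y":4,"z":0,"rx":0,"ry":0,"rz":0},{"grip":1,"x":0,"y":0,"z":0,"rx":0,"ry":0,"rz":0},{"grip":1,"x":0,"y":0,"z":0,"rx":0,"ry":0,"rz":0}]'
python3 - <<'E'
from h import *
need(.536,.031,.204,-12.6)
s=read_camera("side");crop(s,240,110,160,120,5,"f_side.png")
s=read_camera("top");crop(s,200,110,160,120,5,"f_top.png")
E
```

```text
time: 5.47
eef_pos: [0.5179, 0.072, 0.3584]
tcp_rot: [0.994, -0.108, -0.001, 0.0]
contact_force: [0.8, 1.4, -3.3]
opening: 0.197
time: 5.88
eef_pos: [0.5365, 0.0325, 0.3582]
tcp_rot: [0.994, -0.109, -0.001, -0.0]
contact_force: [-0.3, -0.0, -2.6]
opening: 0.204
t 5.88 grasp [536.3  32.7 203.2] yaw -12.51 tilt [-0.1   0.06] q6 0.09 open 0.204 F [-0.3 -0.  -2.6]
rotvec to target deg (tool) [-0.03  0.11  0.09] shift now axes [ 0.1  1.7 -0.8] shift after yaw [ 0.1  1.7 -0.8]
```

View pics/f_side.png

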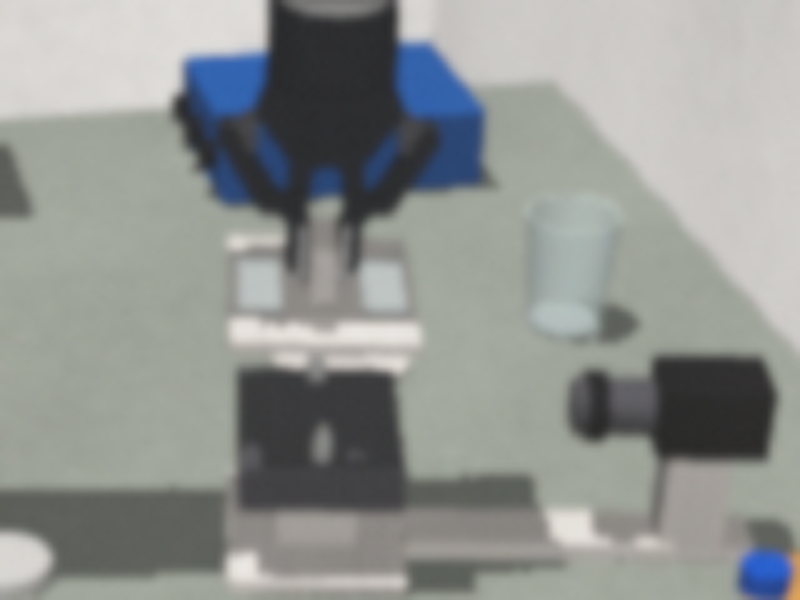

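View pics/f_top.png

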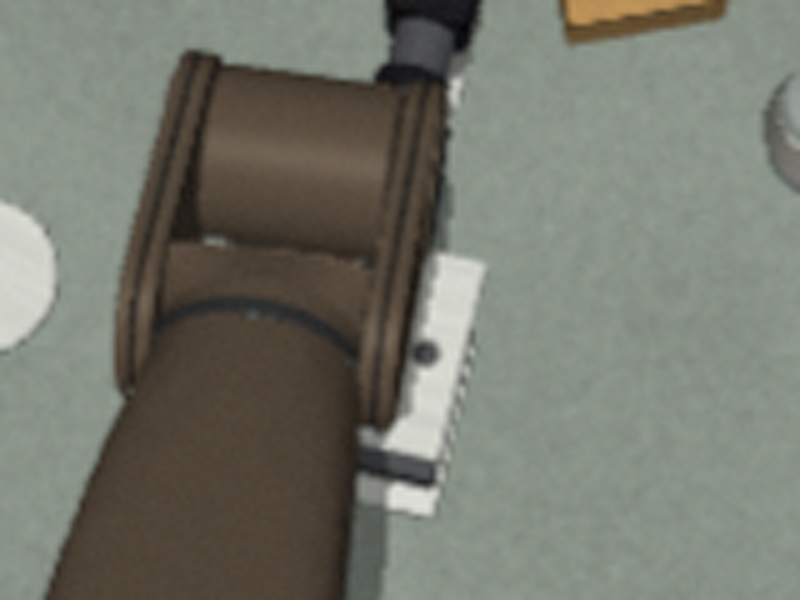

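Run:
```python
from h import *
t=read_camera("top");s=read_camera("side")
cr=lambda x0,y0,s,u,v:((u+.5)/s+x0-.5,(v+.5)/s+y0-.5)
need(.536,.031,.204,-12.6)
print("hole",onz(t,*cr(200,110,5,425,352),.174))
for p in [(487,262),(435,515)]: print("corner",onz(t,*cr(200,110,5,*p),.177))
for p in [(83,396),(222,428)]: print("pin",onz(t,*cr(230,80,4,*p),.110))
# side: plate bottom/top front edge (near -y)  corners at top z .177
for p in [(229,320),(421,320)]: print("side top near",onz(s,*cr(240,110,5,*p),.177))
for p in [(231,347),(419,347)]: print("side bot near",onz(s,*cr(240,110,5,*p),.169))
for p in [(362,118),(520,123),(529,222),(367,222)]:pass
# expected
y=np.array([.218,.976]);x=np.array([.976,-.218]);c=np.array([.5363,.0327])
print("exp hole",c-.05*y,"exp near corners",c-.07*y-.055*x,c-.07*y+.055*x)
crop(s,270,170,80,60,10,"g_side.png")
```

```text
t 6.08 grasp [536.6  33.  203.7] yaw -12.45 tilt [-0.02  0.02] q6 0.09 open 0.196 F [-0.2  0.1 -2.1]
rotvec to target deg (tool) [-0.01  0.02  0.15] shift now axes [-0.1  2.1 -0.3] shift after yaw [-0.1  2.1 -0.3]
hole [ 0.52517568 -0.01661204  0.174     ]
corner [ 0.57418854 -0.04877697  0.177     ]
corner [ 0.43696562 -0.0231516   0.177     ]
pin [0.54550058 0.07933559 0.11      ]
pin [ 0.5238271  -0.01749966  0.11      ]
side top near [0.47332695 0.00508677 0.177     ]
side top near [ 0.58378258 -0.0152359   0.177     ]
side bot near [ 0.47053684 -0.0132044   0.169     ]
side bot near [ 0.57778227 -0.03304059  0.169     ]
exp hole [ 0.5254 -0.0161] exp near corners [ 0.46736 -0.02363] [ 0.57472 -0.04761]
```

View pics/g_side.png

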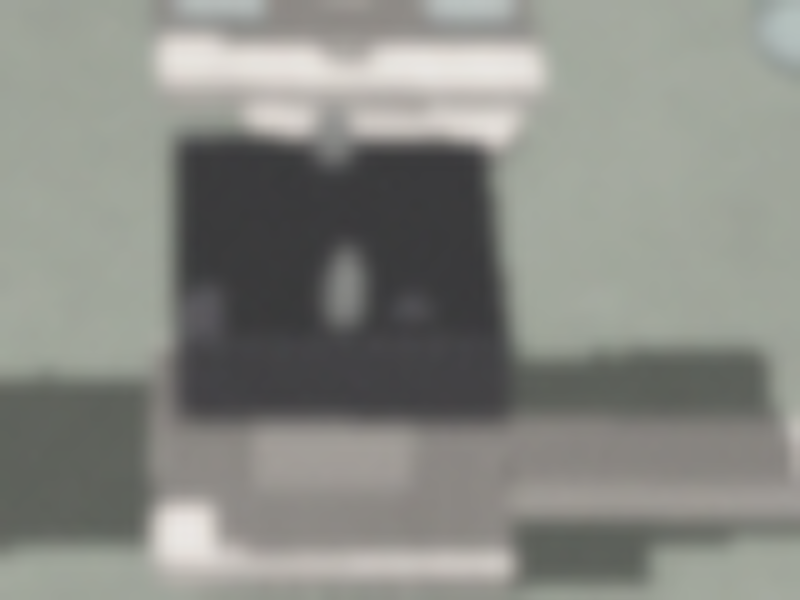

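Run:
```python
from h import *
s=read_camera("side")
y=np.array([.2156,.9765]);x=np.array([.9765,-.2156]);c=np.array([.5361,.0322])
im=cv2.resize(s["frame"][130:210,260:360,::-1],None,fx=8,fy=8,interpolation=cv2.INTER_CUBIC)
P=lambda a,b,z:tuple(int(q) for q in ((proj(s,[*(c+a*x+b*y),z])-[260,130]+.5)*8-.5))
for z,col in((.1697,(0,0,255)),(.1777,(0,255,0))):
    for a in(-.055,.055):
        for b in(-.07,.07): cv2.circle(im,P(a,b,z),3,col,-1)
c=np.array([.5347,.031])
for b in(-.05,.05): cv2.circle(im,P(0,b,.112),2,(255,0,255),-1)
for a in(-.05,.05):
  for b in(-.065,.065): cv2.circle(im,P(a,b,.09),3,(255,255,0),-1)
cv2.imwrite("pics/i.png",im[:600])
```

```text
(no output)
```

View pics/i.png

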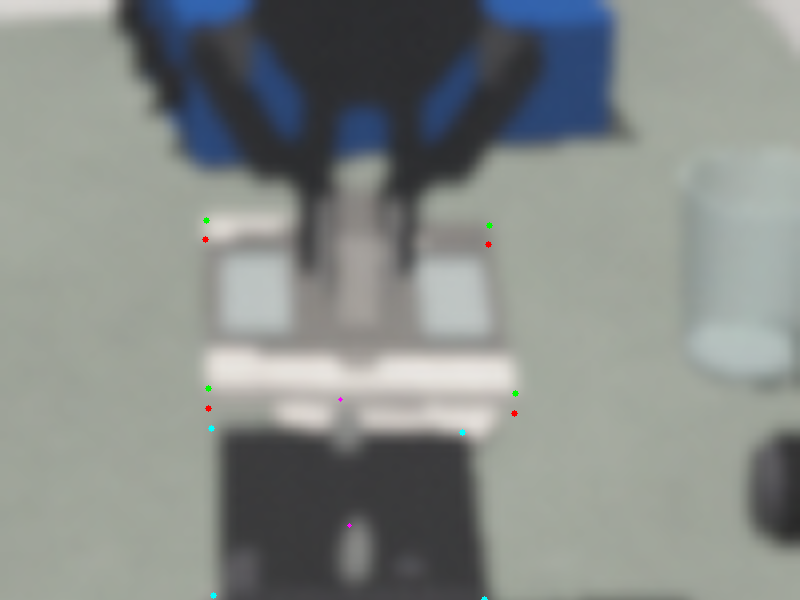

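```bash
python3 -m jog '[{"grip":1,"x":0,"y":1.4,"z":8,"rx":0,"ry":0,"rz":0.15},{"grip":1,"x":0,"y":0,"z":15,"rx":0,"ry":0,"rz":0},{"grip":1,"x":0,"y":0,"z":15,"rx":0,"ry":0,"rz":0},{"grip":1,"x":0,"y":0,"z":8,"rx":0,"ry":0,"rz":0},{"grip":1,"x":0,"y":0,"z":3,"rx":0,"ry":0,"rz":0},{"grip":1,"x":0,"y":0,"z":0,"rx":0,"ry":0,"rz":0},{"grip":1,"x":0,"y":0,"z":0,"rx":0,"ry":0,"rz":0}]'
python3 - <<'E'
from h import *
need(.536,.031,.154,-12.6)
s=read_camera("side");crop(s,260,150,100,75,8,"j_side.png")
s=read_camera("top");crop(s,230,140,80,80,7,"j_top.png")
E
```

```text
time: 6.72
eef_pos: [0.537, 0.0304, 0.3101]
tcp_rot: [0.994, -0.111, 0.0, -0.0]
contact_force: [0.0, -0.4, -2.7]
opening: 0.201
t 6.72 grasp [537.1  30.4 155.1] yaw -12.72 tilt [ 0.03 -0.  ] q6 0.09 open 0.201 F [ 0.  -0.4 -2.7]
rotvec to target deg (tool) [-0.01 -0.03 -0.12] shift now axes [-1.2 -0.4  1.1] shift after yaw [-1.2 -0.4  1.1]
```

View pics/j_side.png

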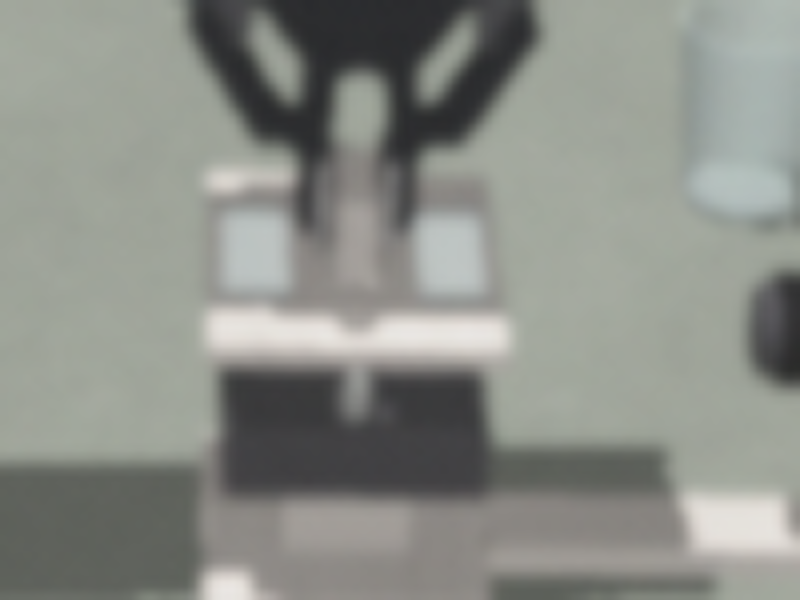

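View pics/j_top.png

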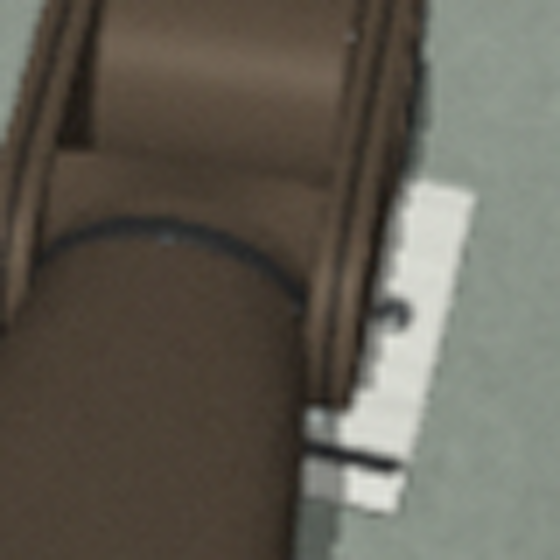

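Run:
```python
from h import *
need(.536,.031,.154,-12.6)
t=read_camera("top");crop(t,275,172,24,24,24,"k_top.png")
y=np.array([.2195,.9756])
for c in ([.5357,.0308],): print("exp hole", proj(t,[*(np.array(c)-.05*y),.125]),"pin tip exp at hole axis",proj(t,[*(np.array(c)-.05*y),.111]))
```

```text
t 6.82 grasp [537.6  30.3 155.8] yaw -12.72 tilt [ 0.11 -0.02] q6 0.09 open 0.198 F [-0.5  0.3 -3.4]
rotvec to target deg (tool) [-0.01 -0.11 -0.12] shift now axes [-1.7 -0.4  1.8] shift after yaw [-1.7 -0.4  1.8]
exp hole [285.26116891 184.92642509] pin tip exp at hole axis [285.30060498 186.22141152]
```

View pics/k_top.png

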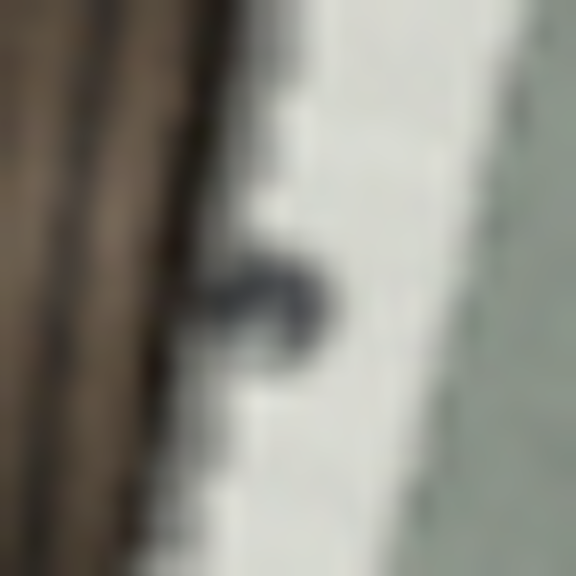

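```bash
python3 -m jog '[{"grip":1,"x":-0.7,"y":-1,"z":3,"rx":0,"ry":0,"rz":-0.1},{"grip":1,"x":0,"y":0,"z":4,"rx":0,"ry":0,"rz":0},{"grip":1,"x":0,"y":0,"z":4,"rx":0,"ry":0,"rz":0},{"grip":1,"x":0,"y":0,"z":3,"rx":0,"ry":0,"rz":0},{"grip":1,"x":0,"y":0,"z":0,"rx":0,"ry":0,"rz":0},{"grip":1,"x":0,"y":0,"z":0,"rx":0,"ry":0,"rz":0}]'
python3 - <<'E'
from h import *
need(.536,.031,.124,-12.6)
s=read_camera("side");crop(s,260,150,100,75,8,"l_side.png")
s=read_camera("top");crop(s,270,165,34,34,16,"l_top.png")
E
```

```text
time: 7.37
eef_pos: [0.5362, 0.0315, 0.2952]
tcp_rot: [0.994, -0.11, -0.001, -0.0]
contact_force: [0.2, -0.4, -2.5]
opening: 0.199
t 7.37 grasp [536.   31.5 140.2] yaw -12.63 tilt [-0.06  0.01] q6 0.09 open 0.199 F [ 0.2 -0.4 -2.5]
rotvec to target deg (tool) [ 0.01  0.06 -0.03] shift now axes [ 0.1  0.5 16.2] shift after yaw [ 0.1  0.5 16.2]
```

View pics/l_side.png

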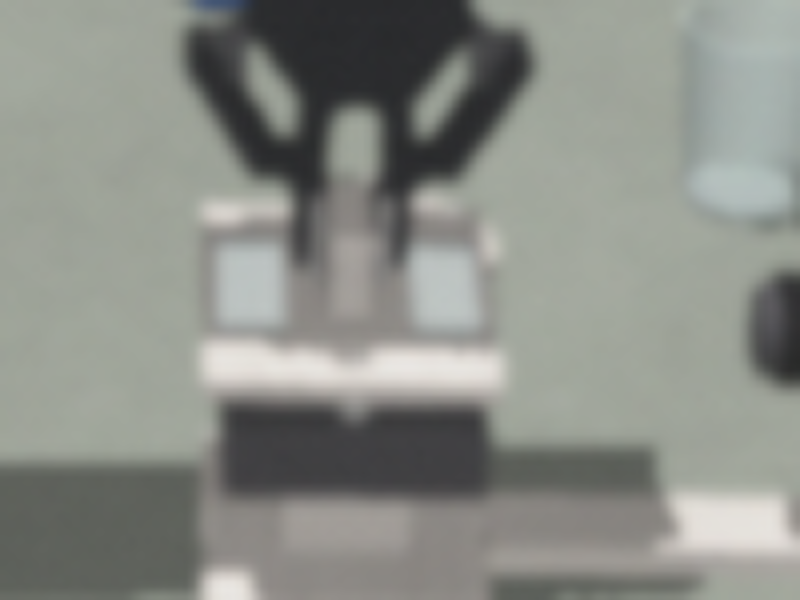

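View pics/l_top.png

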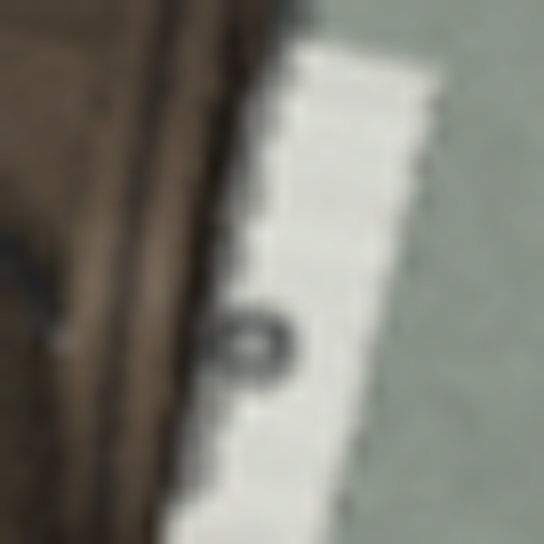

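Pin tip sits centred in the hole at (285,186) in the top view, and the side view agrees within ~1 mm. Lowering on.

```bash
python3 -m jog '[{"grip":1,"x":0.3,"y":0,"z":2,"rx":0,"ry":0,"rz":0},{"grip":1,"x":0,"y":0,"z":3,"rx":0,"ry":0,"rz":0},{"grip":1,"x":0,"y":0,"z":3,"rx":0,"ry":0,"rz":0},{"grip":1,"x":0,"y":0,"z":2,"rx":0,"ry":0,"rz":0},{"grip":1,"x":0,"y":0,"z":0,"rx":0,"ry":0,"rz":0},{"grip":1,"x":0,"y":0,"z":0,"rx":0,"ry":0,"rz":0}]'
python3 - <<'E'
from h import *
need(.536,.031,.124,-12.6)
s=read_camera("side");crop(s,260,150,100,75,8,"m_side.png")
s=read_camera("top");crop(s,270,165,34,34,16,"m_top.png")
E
```

```text
time: 7.97
eef_pos: [0.5367, 0.0314, 0.2855]
tcp_rot: [0.994, -0.11, 0.0, -0.0]
contact_force: [2.0, -0.3, -5.1]
opening: 0.201
t 7.97 grasp [536.8  31.4 130.5] yaw -12.62 tilt [0.03 0.01] q6 0.09 open 0.201 F [ 2.  -0.3 -5.1]
rotvec to target deg (tool) [-0.01 -0.03 -0.02] shift now axes [-0.7  0.6  6.5] shift after yaw [-0.7  0.6  6.5]
```

View pics/m_side.png

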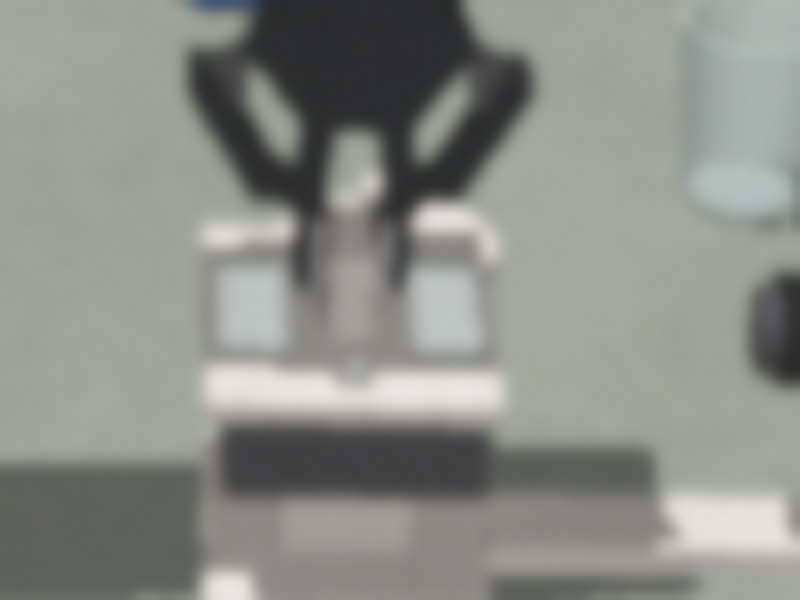

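View pics/m_top.png

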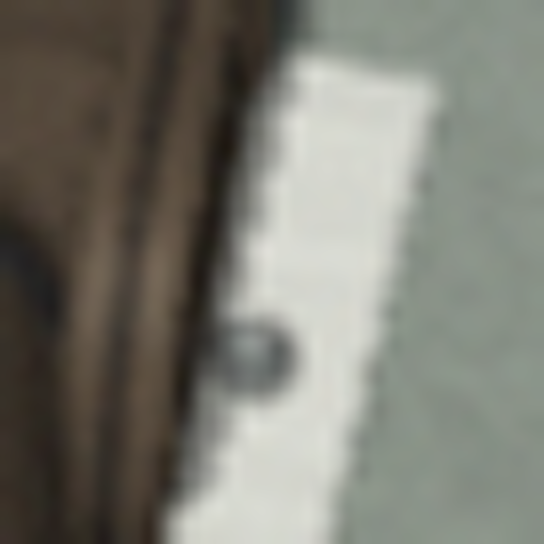

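```bash
python3 -m jog '[{"grip":1,"x":0.3,"y":0,"z":2,"rx":0,"ry":0,"rz":0},{"grip":1,"x":0,"y":0,"z":2,"rx":0,"ry":0,"rz":0},{"grip":1,"x":0,"y":0,"z":1.5,"rx":0,"ry":0,"rz":0},{"grip":1,"x":0,"y":0,"z":0,"rx":0,"ry":0,"rz":0}]'
python3 - <<'E'
from h import *
need(.536,.031,.124,-12.6)
E
```

```text
time: 8.4
eef_pos: [0.5369, 0.0313, 0.28]
tcp_rot: [0.994, -0.11, 0.0, 0.0]
contact_force: [0.6, 0.2, -3.8]
opening: 0.202
t 8.4 grasp [536.9  31.3 125. ] yaw -12.62 tilt [ 0. -0.] q6 0.09 open 0.202 F [ 0.6  0.2 -3.8]
rotvec to target deg (tool) [ 0.   -0.   -0.02] shift now axes [-0.9  0.5  1. ] shift after yaw [-0.9  0.5  1. ]
```

```bash
python3 -m jog '[{"grip":1,"x":0,"y":0,"z":0.7,"rx":0,"ry":0,"rz":0},{"grip":1,"x":0,"y":0,"z":0.7,"rx":0,"ry":0,"rz":0},{"grip":1,"x":0,"y":0,"z":0,"rx":0,"ry":0,"rz":0},{"grip":1,"x":0,"y":0,"z":0,"rx":0,"ry":0,"rz":0}]'
python3 - <<'E'
from h import *
need(.536,.031,.124,-12.6)
s=read_camera("side");crop(s,260,150,100,75,8,"n_side.png")
E
```

```text
time: 8.73
eef_pos: [0.537, 0.0313, 0.2791]
tcp_rot: [0.994, -0.11, 0.0, 0.0]
contact_force: [-0.3, -0.2, -0.7]
opening: 0.2
t 8.73 grasp [537.   31.3 124.1] yaw -12.63 tilt [ 0. -0.] q6 0.09 open 0.2 F [-0.3 -0.2 -0.7]
rotvec to target deg (tool) [ 0.   -0.   -0.03] shift now axes [-0.9  0.5  0.1] shift after yaw [-0.9  0.5  0.1]
```

View pics/n_side.png

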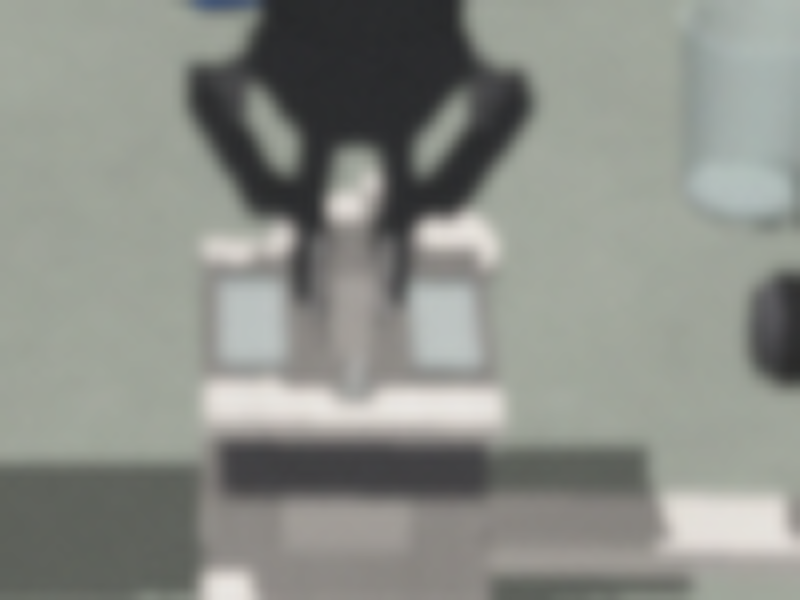

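```bash
python3 -m jog '[{"grip":1,"x":0,"y":0,"z":0.7,"rx":0,"ry":0,"rz":0},{"grip":1,"x":0,"y":0,"z":0.3,"rx":0,"ry":0,"rz":0},{"grip":1,"x":0,"y":0,"z":0,"rx":0,"ry":0,"rz":0}]'
```

```text
time: 9.03
eef_pos: [0.5371, 0.0313, 0.2791]
tcp_rot: [0.994, -0.11, -0.0, 0.0]
contact_force: [-3.5, 0.7, 5.0]
opening: 0.2
```

Seated: z stopped and the force rose to 5 N. Relieving, then releasing.

```bash
python3 -m jog '[{"grip":1,"x":0,"y":0,"z":-0.5,"rx":0,"ry":0,"rz":0},{"grip":0.7,"x":0,"y":0,"z":0,"rx":0,"ry":0,"rz":0},{"grip":0.5,"x":0,"y":0,"z":0,"rx":0,"ry":0,"rz":0},{"grip":0.4,"x":0,"y":0,"z":0,"rx":0,"ry":0,"rz":0},{"grip":0.4,"x":0,"y":0,"z":0,"rx":0,"ry":0,"rz":0},{"grip":0.4,"x":0,"y":0,"z":0,"rx":0,"ry":0,"rz":0},{"grip":0.4,"x":0,"y":0,"z":0,"rx":0,"ry":0,"rz":0},{"grip":0.4,"x":0,"y":0,"z":0,"rx":0,"ry":0,"rz":0}]'
python3 -m jog '[{"grip":0.4,"x":0,"y":0,"z":-10,"rx":0,"ry":0,"rz":0},{"grip":0.4,"x":0,"y":0,"z":-25,"rx":0,"ry":0,"rz":0},{"grip":0.4,"x":0,"y":0,"z":-30,"rx":0,"ry":0,"rz":0},{"grip":0.4,"x":0,"y":0,"z":-35,"rx":0,"ry":0,"rz":0},{"grip":0.4,"x":0,"y":0,"z":-35,"rx":0,"ry":0,"rz":0},{"grip":0.4,"x":0,"y":0,"z":-20,"rx":0,"ry":0,"rz":0}]'
python3 - <<'E'
from h import *
s=read_camera("side");crop(s,260,150,100,75,8,"o_side.png")
E
```

```text
time: 9.7
eef_pos: [0.5369, 0.0313, 0.2783]
tcp_rot: [0.994, -0.11, -0.0, 0.0]
contact_force: [0.1, -0.1, -0.2]
opening: 0.601
time: 10.2
eef_pos: [0.5372, 0.0314, 0.4391]
tcp_rot: [0.994, -0.11, 0.004, 0.0]
contact_force: [0.9, 0.5, 1.2]
opening: 0.602
```

View pics/o_side.png

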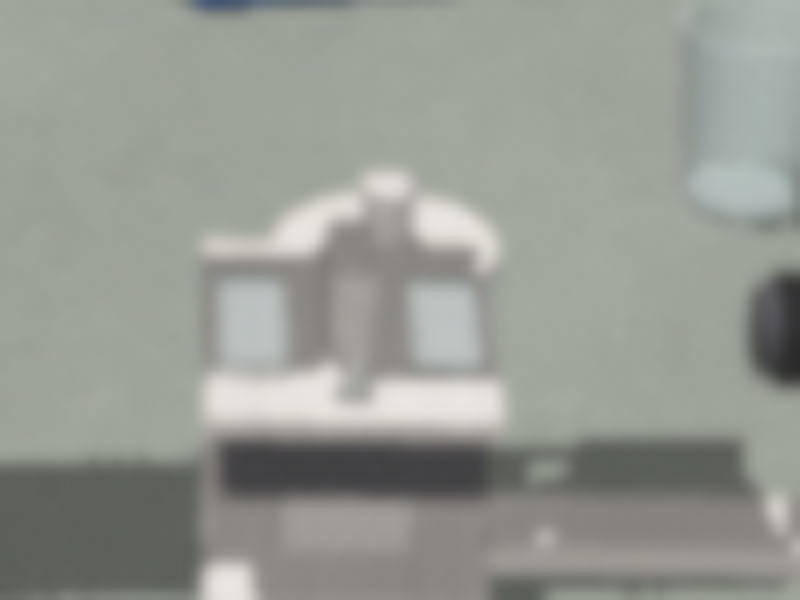

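The plate lies flush on the stage with the pins through it (side crop: plate front edge at row ~203, level, gripper clear). Next: turn by 88° for the gun, with squeeze measured at about (0.4505, -0.347), gun yaw about -10.5°.

```bash
python3 -m jog '[{"grip":0,"x":0,"y":0,"z":0,"rx":0,"ry":0,"rz":7},{"grip":0,"x":0,"y":0,"z":0,"rx":0,"ry":0,"rz":7},{"grip":0,"x":0,"y":0,"z":0,"rx":0,"ry":0,"rz":7},{"grip":0,"x":0,"y":0,"z":0,"rx":0,"ry":0,"rz":7},{"grip":0,"x":0,"y":0,"z":0,"rx":0,"ry":0,"rz":7},{"grip":0,"x":0,"y":0,"z":0,"rx":0,"ry":0,"rz":7},{"grip":0,"x":0,"y":0,"z":0,"rx":0,"ry":0,"rz":7},{"grip":0,"x":0,"y":0,"z":0,"rx":0,"ry":0,"rz":7}]'
python3 -m jog '[{"grip":0,"x":0,"y":0,"z":0,"rx":0,"ry":0,"rz":7},{"grip":0,"x":0,"y":0,"z":0,"rx":0,"ry":0,"rz":7},{"grip":0,"x":0,"y":0,"z":0,"rx":0,"ry":0,"rz":7},{"grip":0,"x":0,"y":0,"z":0,"rx":0,"ry":0,"rz":7},{"grip":0,"x":0,"y":0,"z":0,"rx":0,"ry":0,"rz":3.9},{"grip":0,"x":0,"y":0,"z":0,"rx":0,"ry":0,"rz":0}]'
python3 - <<'E'
from h import *
c=np.array([.4505,-.347])-.006*np.array([.182,.983]);print(c)
need(*c,.06,-100.5)
t=read_camera("top");s=read_camera("side")
crop(t,230,140,80,80,7,"p_top.png");crop(s,270,250,100,70,8,"p_side.png")
E
```

```text
time: 10.92
eef_pos: [0.5368, 0.0314, 0.4338]
tcp_rot: [0.824, -0.566, 0.0, -0.0]
contact_force: [-0.3, -0.4, 0.3]
opening: 1.004
time: 11.42
eef_pos: [0.5368, 0.0314, 0.4338]
tcp_rot: [-0.639, 0.769, -0.0, 0.0]
contact_force: [-0.5, -0.2, -0.6]
opening: 1.0
[ 0.449408 -0.352898]
t 11.42 grasp [536.9  31.3 278.8] yaw -100.59 tilt [ 0.02 -0.  ] q6 1.63 open 1.0 F [-0.5 -0.2 -0.6]
rotvec to target deg (tool) [-0.02  0.   -0.09] shift now axes [393.8  15.4 218.8] shift after yaw [393.7  16.  218.8]
```

View pics/p_side.png

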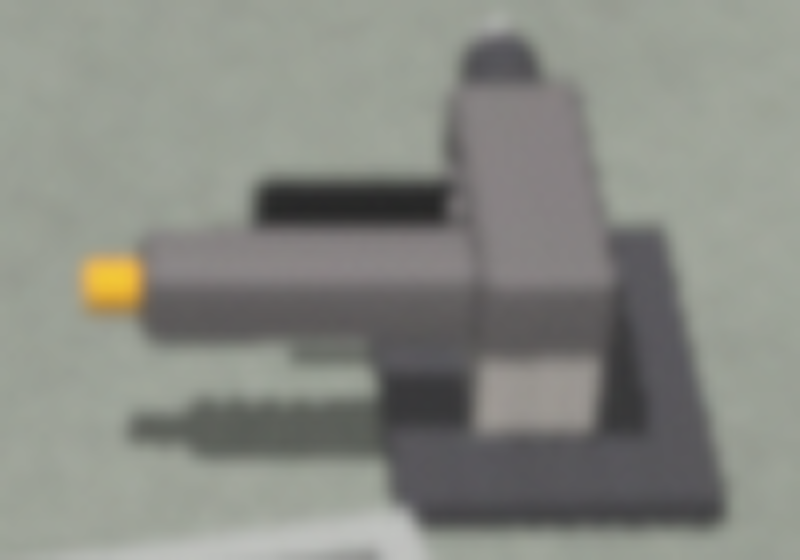

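```bash
python3 -m jog '[{"grip":0,"x":20,"y":1,"z":0,"rx":0,"ry":0,"rz":0},{"grip":0,"x":40,"y":2,"z":0,"rx":0,"ry":0,"rz":0},{"grip":0,"x":40,"y":2,"z":0,"rx":0,"ry":0,"rz":0},{"grip":0,"x":40,"y":2,"z":0,"rx":0,"ry":0,"rz":0},{"grip":0,"x":40,"y":2,"z":0,"rx":0,"ry":0,"rz":0},{"grip":0,"x":40,"y":2,"z":0,"rx":0,"ry":0,"rz":0},{"grip":0,"x":40,"y":2,"z":0,"rx":0,"ry":0,"rz":0},{"grip":0,"x":40,"y":2,"z":10,"rx":0,"ry":0,"rz":0}]'
python3 - <<'E'
from h import *
need(.4494,-.3529,.06,-100.5)
t=read_camera("top");s=read_camera("side")
crop(t,220,140,100,80,7,"q_top.png")
cr=lambda u,v:((u+.5)/8+270-.5,(v+.5)/8+250-.5)
gx=np.array([.983,-.182]);gy=np.array([.182,.983])
for nm,p,z,a,b in [("barrel",(612,282),.077,.091,-.030),("barrel",(480,282),.077,.049,-.030),("barrel",(575,85),.077,.091,.07),("barrel",(460,85),.077,.049,.07)]:
    X=onz(s,*cr(*p),z)[:2]; print(nm,(X-a*gx-b*gy).round(4))
E
```

```text
time: 12.18
eef_pos: [0.4669, -0.2628, 0.4259]
tcp_rot: [-0.64, 0.768, -0.003, 0.001]
contact_force: [0.3, 0.4, 0.2]
opening: 0.997
t 12.18 grasp [ 467.5 -263.3  270.9] yaw -100.42 tilt [ 0.23 -0.18] q6 1.05 open 0.997 F [0.3 0.4 0.2]
rotvec to target deg (tool) [-0.26 -0.14  0.08] shift now axes [ 90.8   2.5 211.1] shift after yaw [ 91.4   1.5 210.9]
barrel [ 0.4487 -0.3475]
barrel [ 0.4515 -0.3474]
barrel [ 0.4501 -0.3515]
barrel [ 0.4555 -0.352 ]
```

View pics/q_top.png

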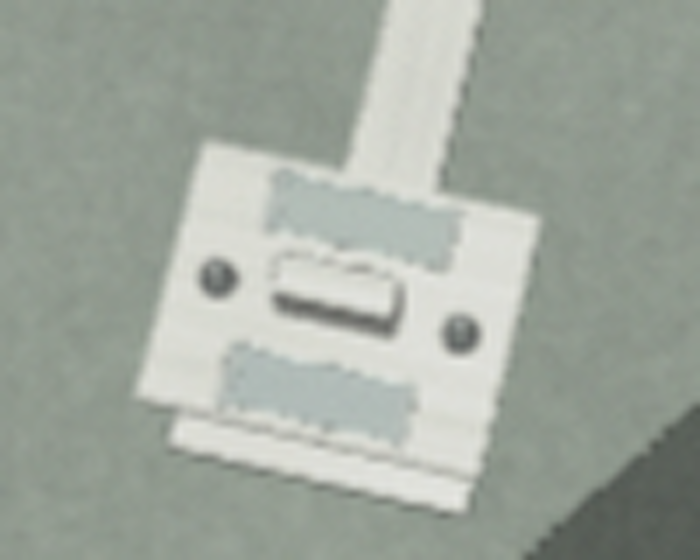

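The plate sits over both pins in the top view (pins at about (251,179) and (285,187)). On to the gun.

```bash
python3 -m jog '[{"grip":0,"x":38,"y":0.5,"z":0,"rx":0,"ry":0,"rz":0},{"grip":0,"x":36,"y":0.5,"z":20,"rx":0,"ry":0,"rz":0},{"grip":0,"x":18,"y":0,"z":30,"rx":0,"ry":0,"rz":0},{"grip":0,"x":0,"y":0,"z":35,"rx":0,"ry":0,"rz":0},{"grip":0,"x":0,"y":0,"z":25,"rx":0,"ry":0,"rz":0},{"grip":0,"x":0,"y":0,"z":0,"rx":0,"ry":0,"rz":0},{"grip":0,"x":0,"y":0,"z":0,"rx":0,"ry":0,"rz":0}]'
python3 - <<'E'
from h import *
need(.4499,-.3539,.06,-100.5)
s=read_camera("side");t=read_camera("top")
crop(s,260,200,120,90,6,"r_side.png");crop(t,350,160,100,90,6,"r_top.png")
E
```

```text
time: 12.87
eef_pos: [0.4495, -0.3505, 0.3121]
tcp_rot: [-0.64, 0.769, 0.002, -0.0]
contact_force: [-0.0, -0.0, -0.1]
opening: 1.002
t 12.87 grasp [ 449.1 -350.   157.1] yaw -100.46 tilt [-0.14  0.17] q6 0.91 open 1.002 F [-0.  -0.  -0.1]
rotvec to target deg (tool) [0.17 0.14 0.04] shift now axes [ 3.9 -1.8 97. ] shift after yaw [ 3.7 -1.5 97.1]
```

View pics/r_side.png

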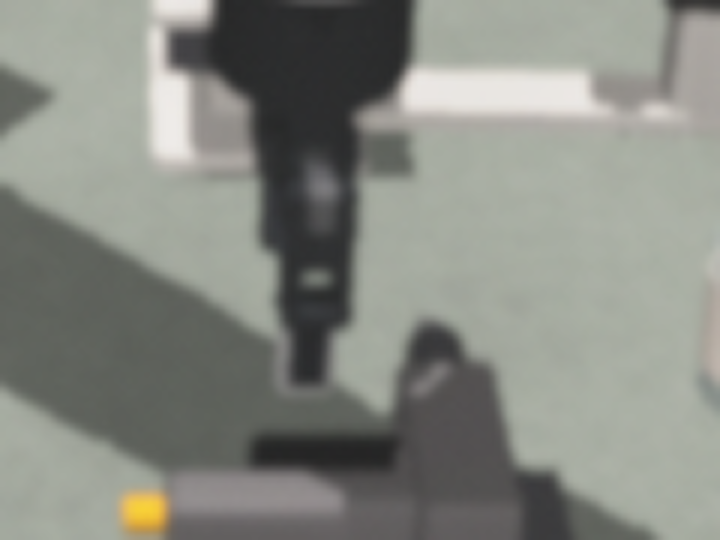

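View pics/r_top.png

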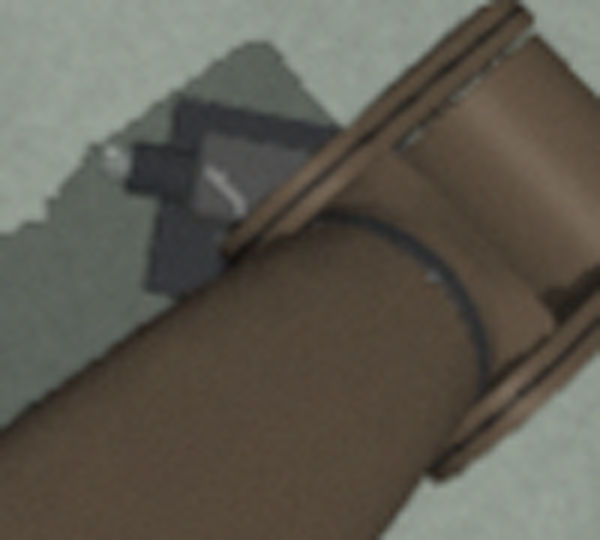

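```bash
python3 -m jog '[{"grip":0,"x":3,"y":-1,"z":20,"rx":0,"ry":0,"rz":0},{"grip":0,"x":0,"y":0,"z":25,"rx":0,"ry":0,"rz":0},{"grip":0,"x":0,"y":0,"z":10,"rx":0,"ry":0,"rz":0},{"grip":0,"x":0,"y":0,"z":0,"rx":0,"ry":0,"rz":0},{"grip":0,"x":0,"y":0,"z":0,"rx":0,"ry":0,"rz":0}]'
python3 -c "
from h import *
need(.4499,-.3539,.06,-100.5)"
```

```text
time: 13.38
eef_pos: [0.4505, -0.3543, 0.2596]
tcp_rot: [-0.639, 0.769, -0.001, 0.0]
contact_force: [0.5, 0.1, -0.3]
opening: 0.997
t 13.38 grasp [ 450.6 -354.5  104.6] yaw -100.49 tilt [ 0.06 -0.06] q6 0.91 open 0.997 F [ 0.5  0.1 -0.3]
rotvec to target deg (tool) [-0.07 -0.05  0.01] shift now axes [-0.5  0.9 44.6] shift after yaw [-0.5  0.8 44.6]
```

```bash
python3 -m jog '[{"grip":0,"x":-0.5,"y":0.5,"z":14,"rx":0,"ry":0,"rz":0},{"grip":0,"x":0,"y":0,"z":14,"rx":0,"ry":0,"rz":0},{"grip":0,"x":0,"y":0,"z":10,"rx":0,"ry":0,"rz":0},{"grip":0,"x":0,"y":0,"z":6,"rx":0,"ry":0,"rz":0},{"grip":0,"x":0,"y":0,"z":0,"rx":0,"ry":0,"rz":0},{"grip":0,"x":0,"y":0,"z":0,"rx":0,"ry":0,"rz":0}]'
python3 - <<'E'
from h import *
need(.4499,-.3539,.06,-100.5)
s=read_camera("side")
crop(s,260,220,120,90,6,"s_side.png")
E
```

```text
time: 13.88
eef_pos: [0.4499, -0.3539, 0.2149]
tcp_rot: [-0.639, 0.769, -0.0, 0.0]
contact_force: [-1.0, -0.5, 0.7]
opening: 1.003
t 13.88 grasp [ 449.9 -354.    59.9] yaw -100.52 tilt [ 0.03 -0.03] q6 0.91 open 1.003 F [-1.  -0.5  0.7]
rotvec to target deg (tool) [-0.03 -0.02 -0.02] shift now axes [-0.   0.  -0.1] shift after yaw [-0.   0.  -0.1]
```

View pics/s_side.png

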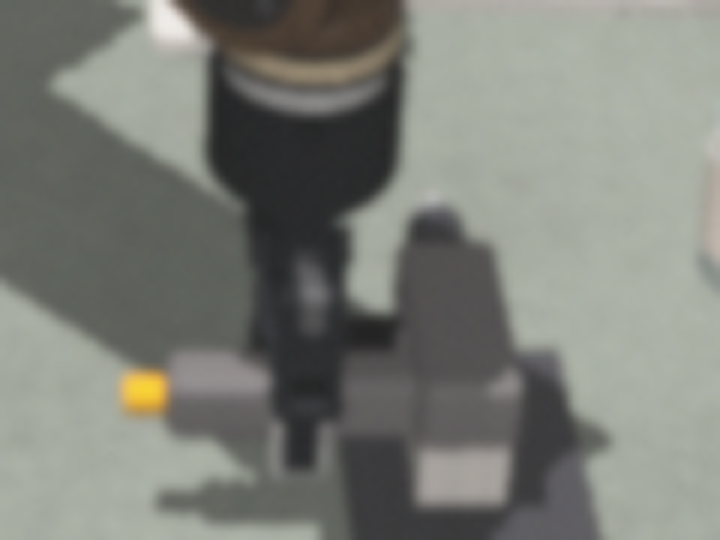

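The fingers straddle handle and trigger, no contact. Squeezing.

```bash
python3 -m jog '[{"grip":0.4,"x":0,"y":0,"z":0,"rx":0,"ry":0,"rz":0},{"grip":0.5,"x":0,"y":0,"z":0,"rx":0,"ry":0,"rz":0},{"grip":0.7,"x":0,"y":0,"z":0,"rx":0,"ry":0,"rz":0},{"grip":0.7,"x":0,"y":0,"z":0,"rx":0,"ry":0,"rz":0},{"grip":0.7,"x":0,"y":0,"z":0,"rx":0,"ry":0,"rz":0},{"grip":0.7,"x":0,"y":0,"z":0,"rx":0,"ry":0,"rz":0},{"grip":0.7,"x":0,"y":0,"z":0,"rx":0,"ry":0,"rz":0}]' 35
python3 - <<'E'
from h import *
need(.4499,-.3539,.06,-100.5)
s=read_camera("side")
crop(s,260,220,120,90,6,"u_side.png")
E
```

```text
time: 14.52
eef_pos: [0.4499, -0.3533, 0.2154]
tcp_rot: [-0.639, 0.769, 0.001, 0.001]
contact_force: [-0.8, 3.4, 5.9]
opening: 0.454
t 14.52 grasp [ 449.9 -353.    60.4] yaw -100.55 tilt [-0.    0.11] q6 0.91 open 0.454 F [-0.8  3.4  5.9]
rotvec to target deg (tool) [ 0.02  0.11 -0.05] shift now axes [ 0.8 -0.2  0.4] shift after yaw [ 0.8 -0.2  0.4]
```

View pics/u_side.png

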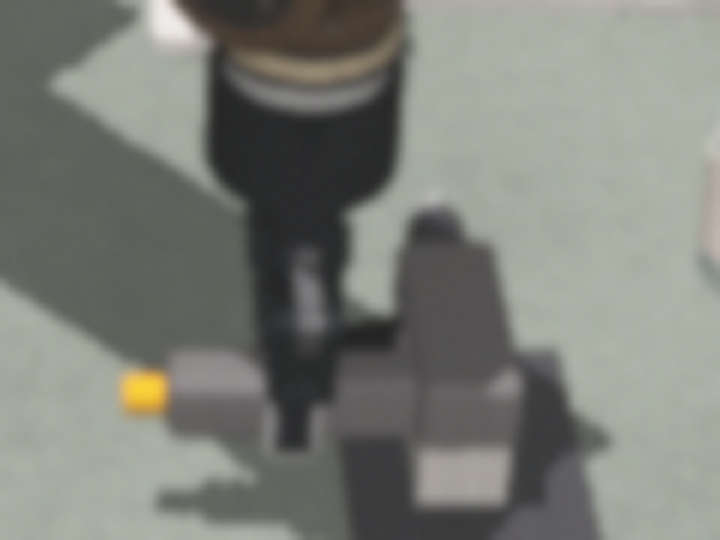

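Opening 0.454 ≈ 38.6 mm: fully squeezed and stalled on the stop. Hold a bit more, then release and rise.

```bash
python3 -m jog '[{"grip":0.7,"x":0,"y":0,"z":0,"rx":0,"ry":0,"rz":0},{"grip":0.7,"x":0,"y":0,"z":0,"rx":0,"ry":0,"rz":0},{"grip":0.7,"x":0,"y":0,"z":0,"rx":0,"ry":0,"rz":0},{"grip":0.7,"x":0,"y":0,"z":0,"rx":0,"ry":0,"rz":0}]'
python3 -m jog '[{"grip":0,"x":0,"y":0,"z":0,"rx":0,"ry":0,"rz":0},{"grip":0,"x":0,"y":0,"z":0,"rx":0,"ry":0,"rz":0},{"grip":0,"x":0,"y":0,"z":0,"rx":0,"ry":0,"rz":0},{"grip":0,"x":0,"y":0,"z":0,"rx":0,"ry":0,"rz":0},{"grip":0,"x":0,"y":0,"z":0,"rx":0,"ry":0,"rz":0},{"grip":0,"x":0,"y":0,"z":-15,"rx":0,"ry":0,"rz":0},{"grip":0,"x":0,"y":0,"z":-25,"rx":0,"ry":0,"rz":0},{"grip":0,"x":0,"y":0,"z":-30,"rx":0,"ry":0,"rz":0}]'
python3 -m jog '[{"grip":0,"x":0,"y":0,"z":-35,"rx":0,"ry":0,"rz":0},{"grip":0,"x":0,"y":0,"z":-35,"rx":0,"ry":0,"rz":0},{"grip":0,"x":0,"y":35,"z":-10,"rx":0,"ry":0,"rz":0},{"grip":0,"x":35,"y":0,"z":0,"rx":0,"ry":0,"rz":0},{"grip":0,"x":35,"y":0,"z":0,"rx":0,"ry":0,"rz":0},{"grip":0,"x":35,"y":0,"z":0,"rx":0,"ry":0,"rz":0},{"grip":0,"x":20,"y":0,"z":0,"rx":0,"ry":0,"rz":0},{"grip":0,"x":0,"y":0,"z":0,"rx":0,"ry":0,"rz":0}]'
python3 - <<'E'
from h import *
need(.4499,-.3539,.06,-100.5)
s=read_camera("side");t=read_camera("top")
cv2.imwrite("pics/v_top.png",t["frame"][:,:,::-1]);crop(s,230,150,160,120,5,"v_side.png")
crop(t,350,160,100,90,6,"v_gun.png")
E
```

```text
time: 14.9
eef_pos: [0.4499, -0.3533, 0.2154]
tcp_rot: [-0.639, 0.769, 0.001, 0.001]
contact_force: [-0.2, 3.3, 5.9]
opening: 0.454
time: 15.57
eef_pos: [0.449, -0.3534, 0.2832]
tcp_rot: [-0.639, 0.769, 0.002, -0.0]
contact_force: [1.1, -1.6, 0.1]
opening: 0.998
time: 16.23
eef_pos: [0.3909, -0.4739, 0.365]
tcp_rot: [-0.638, 0.77, -0.001, -0.001]
contact_force: [-0.4, -0.1, 0.1]
opening: 1.001
t 16.23 grasp [ 390.9 -474.4  210. ] yaw -100.75 tilt [ 0.03 -0.19] q6 0.71 open 1.001 F [-0.4 -0.1  0.1]
rotvec to target deg (tool) [-0.06 -0.18 -0.25] shift now axes [-129.9  -35.3  149.7] shift after yaw [-129.2  -36.   150. ]
```

View pics/v_top.png

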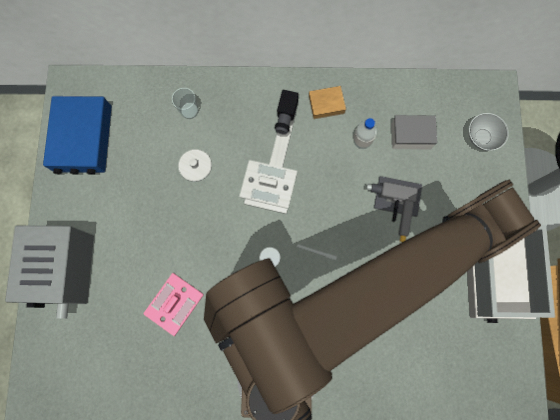

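View pics/v_side.png

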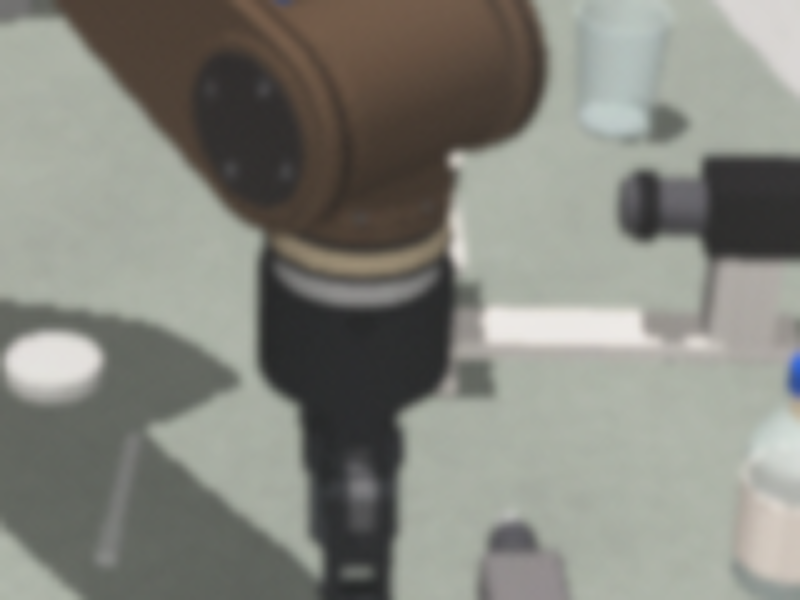

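View pics/v_gun.png

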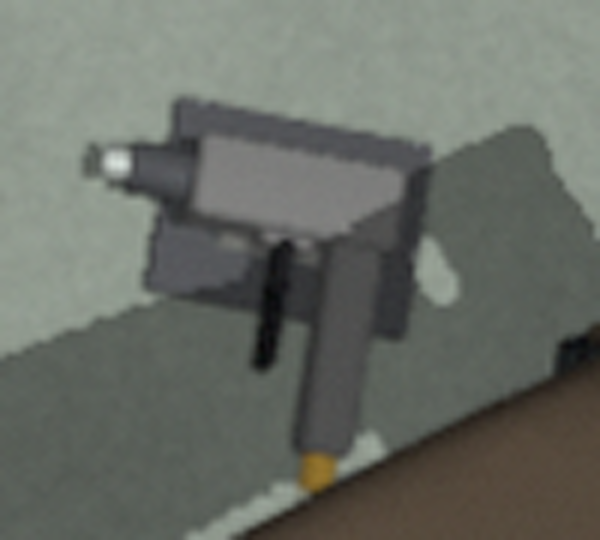

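The trigger is back at rest at (395,213), the plate is on the stage at (268,185), and the bottle (367,132) and round holder (195,165) are unmoved. The arm is clear. Handing in.

```bash
python3 -m jog '[{"grip":0,"x":0,"y":0,"z":0,"rx":0,"ry":0,"rz":0},{"grip":0,"x":0,"y":0,"z":0,"rx":0,"ry":0,"rz":0},{"grip":0,"x":0,"y":0,"z":0,"rx":0,"ry":0,"rz":0},{"grip":0,"x":0,"y":0,"z":0,"rx":0,"ry":0,"rz":0}]'; python3 -c "
from plant import *
print(sign_off())"
```

```text
time: 16.67
eef_pos: [0.3928, -0.4693, 0.3644]
tcp_rot: [-0.64, 0.769, 0.0, 0.0]
contact_force: [0.2, 0.7, 0.2]
opening: 1.002
the job is handed in; nothing more can be done
None
```

I placed the sample plate on the stage over both pins, released it, then squeezed the gun's trigger fully and let it go. The job is handed in, at about 17 s on the clock; `sign_off()` gave no verdict.

- **Plate:** I lowered it until it stopped moving down and the vertical force rose to about 5 N. Later views show both pins through the holes and the plate level. I judged flushness by that contact and the pictures, and did not measure it separately.
- **Trigger:** The fingers stalled at about 38.6 mm opening, close to the 38 mm given for fully squeezed. I held it for roughly 0.7 s. The last picture shows the trigger back at rest.
- **Surroundings:** The bottle and round holder stand where they were in the first picture. The arm is clear, with the force reading about zero.
- **Disagreement:** The two cameras differed by 2 to 3 mm on where the stage and the gun are. For the stage I settled it by lining up a hole with its pin just above it. For the gun I used a compromise between the two views.

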